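# Sort the soil-lab samples for their next step

## Robot

A 6-joint arm with a two-finger parallel gripper is mounted at the origin on the work surface. World frame = base frame: x ahead of the robot, y to its left, z up, the work surface at z = 0. Lengths are in mm, angles in rad, forces in N, time in s.
With the tool pointing down it reaches from about 275 to 1000 mm from the base axis. Payload 8.4 kg.
Tool frame: the origin (TCP) lies on the mounting face of the last link; the fingertips stand 173 mm ahead of it and the grasp point (between the pads) lies 155 mm ahead of it; z points along the fingers, y is the line along which they close (so a half turn about z gives the same grasp; the last joint's range is limited). The gripper opens to 85 mm and grips with 20 to 120 N. Pads are 22 mm wide; open, the fingers measure 114 mm over their backs; the gripper's body (76 mm by 85 mm) begins 54 mm behind the grasp point. The pads swing forward as they close: fully open they stand 13 mm farther back than shut.
Start: joints at [-1.335, 0.353, 1.633, -0, 1.155, -0.002], TCP at [147.227, -607.416, 404.681] pointing down, gripper open.
Joint ranges: [-2.63, 2.63], [-0.92, 2.1], [0.06, 2.66], [-1.3, 4.44], [0, 2.69], [-3.02, 3.02]. Speed limits (rad/s): [2.22, 2.22, 2.79, 3.14, 3.14, 3.14].

## Interface

Orientations are given as [roll, pitch, yaw] about the fixed x, y, z axes, in that order (R = Rz(yaw) Ry(pitch) Rx(roll)).
In Python, from rig import r gives the robot as it stands.
- The arm moves only by the tool apply_moves, never from a script. Its argument "deltas" is a list of rows, each an object with "claw": the gripper command: -1 is fully open, 1 is shut, values between are in proportion; "delta_pos": the shift along the tool's x, y, z in cm, a list of three; "yaw": the turn about the tool's z in rad. In form: [{"claw": claw, "delta_pos": [tx, ty, tz], "yaw": yaw}, ...]. A call has 1 to 8 rows; each row shifts and turns the commanded pose from where the row before left it, along the tool's axes as they then stand; what a row does not reach is not made up. A row lasts 1/8 s, in which the tool goes at most 62.5 mm and 10.7 degrees, less where a joint would pass 70% of its speed; a pose out of reach is approached as far as the arm can. A call with a gripper value outside its range is refused whole. The fingers move at their own pace and stop on an object; "grip_force" is the grip in N (left out, the last holds). Time passes only in rows, so rows that do not move let the fingers close. It gives the time, the measured TCP pose, the force, the opening and the grip force at its end, in the units of the state.
- r.sense(): the state, without advancing time (a new reading comes with each control period).
- r.grab_frame(name): name is "scene" or "top" or "wrist"; returns a dict with "img" (420x560x3 uint8, blue, green, red), "z_map" (420x560 float32, mm along the optical axis (not along the pixel's ray), 0 where there is no reading), "fx", "fy", "cx", "cy" (pixels), "dist" ([k1, k2, p1, p2, k3] as OpenCV has them; the pictures are not rectified), "eye" and "rotation" of the camera in the world; the wrist camera has in their place "T_tool_cam" (4x4, takes a point from camera to tool coordinates, whose origin is the TCP and whose axes are the flange's). Camera axes: x right, y up, looking along -z (the intrinsics and any distortion apply to the point x, -y, -z); pixel columns grow to the right and rows downward; lengths in mm; the calibration is good to about 2 mm. A picture is of the moment at which its call begins: read the wrist's pose just before it.
- r.sign_off(): hands the job in; it is judged then, once.
The state is a dict: "clock": time; "qpos": joint angles; "qvel": joint speeds; "joint_efforts": joint torques, N m; "eef_pos": TCP position; "tcp_rot": TCP orientation; "contact_force": force on the tool from outside, world axes, zero at the start; "wrist_torque": the same for the moment, N m; "opening": opening from 0.0 (shut) to 1.0 (fully open); "grasp_force": force on a finger pad.
Only numpy, scipy, OpenCV 4.12 (cv2) and the standard library are available. Lean on these libraries where they do the work, as an engineer would, in place of code of your own. Each camera call takes 0.05 s, during which the arm holds its last target. There are 200 camera calls.

## Task

Sort the samples on the bench for their next step: put both aluminium moisture tins flat on the steel oven tray, one beside the other, stand both white screw-cap bottles in the white rack, each in a hole of its own, and stand the porcelain crucible on the plate inside the open desiccator. Leave everything upright, set each piece down gently without dropping it, and do not disturb the conical flask or the mortar.

Things in the scene. Friction and masses are not known exactly. Their poses are not given: they have to be found in the camera images.
- tin_a: lidded round moisture tin of plain aluminium, short and wide: 51 mm diameter at the lid (upper 12 mm), 49 mm below it, 34 mm high, 60 to 130 g, stands upright loose on the bench. Origin: centre of its underside; z up its axis. The two tins are alike.
- tin_b: lidded round moisture tin of plain aluminium, short and wide: 51 mm diameter at the lid (upper 12 mm), 49 mm below it, 34 mm high, 60 to 130 g, stands upright loose on the bench. Origin: centre of its underside; z up its axis. The two tins are alike.
- bottle_a: upright white plastic sample bottle with a ribbed grey screw cap: body 44 mm diameter up to 64 mm, sloping shoulder to 78 mm, cap 33 mm diameter from 84 to 103 mm, which is the total height; 70 to 140 g, loose, cap tight. Origin: centre of its underside; z up its axis. The two bottles are alike.
- bottle_b: upright white plastic sample bottle with a ribbed grey screw cap: body 44 mm diameter up to 64 mm, sloping shoulder to 78 mm, cap 33 mm diameter from 84 to 103 mm, which is the total height; 70 to 140 g, loose, cap tight. Origin: centre of its underside; z up its axis. The two bottles are alike.
- crucible: small open porcelain cup, white, tapering: 28 mm diameter at the foot, 44 mm in the straight rim band (from 32 mm up to the top at 42 mm), wall 3 mm, 40 to 85 g, standing loose on the bench, mouth up. Origin: centre of its underside; z up its axis.
- oven_tray: shallow rectangular stainless tray that stays put on the bench: 180 mm (its x, the long side) by 120 mm (its y), rim 20 mm high over the bench, walls and floor 3 mm thick (upper face of the floor 3 mm over the bench). Origin: centre of its underside; turned about z by up to 0.4 rad.
- rack: white plastic bottle rack that stays put on the bench, 150 by 150 mm: a top plate 6 mm thick, upper face 50 mm over the bench, with four round through holes of 60 mm diameter centred at x = +-35 mm, y = +-35 mm in its frame; a bottle stands through a hole on the bottom plate, whose upper face is 6 mm over the bench; a 10 mm round post under each corner of the top plate. Origin: centre of its underside; turned about z by up to 0.4 rad. Any of the holes will do.
- desiccator: open round glass desiccator base that stays put on the bench: bowl with a flat flange, 197 mm outside diameter, flange top 88 mm over the bench, mouth 157 mm clear diameter; inside, a white perforated porcelain plate of 150 mm diameter with its flat upper face 48 mm over the bench, on which the crucible is to stand (its holes are only small surface marks). Origin: centre of the base's underside; z up.
- flask: bystander, not to be disturbed: small stoppered conical glass flask, 67 mm diameter at the base, 117 mm high with its dark rubber stopper, loose. Origin: centre of its underside.
- mortar: bystander, not to be disturbed: white porcelain mortar, 94 mm diameter at the rim, 55 mm high, its pestle leaning out at one side (its +x) to 57 mm from the axis and 102 mm high, heavy, loose, one piece with the pestle. Origin: centre of its underside.
Mind the look-alikes: they are no part of the job. Leave any brown look-alike of the tin_a alone. What is shaped like the crucible but orange is not meant.

How it is judged:
By the outcome, as a careful person would: the job done as asked, in the order asked, and still so for the second after the job is handed in, with the robot touching nothing.
It also fails if it takes over 122 s, if anything falls off the work surface, if the arm or the gripper's body presses on something with over 40 N, if the wrist force passes 120 N, or if a joint passes its speed limit or range.

## Working session

There is one attempt and no reset: what is moved stays moved. The work goes in short steps, Python scripts to look and compute and a tool call to move; the robot and the scene stay as the last step left them, time stands still between calls to the robot, and variables do not carry over. Pictures are saved under pics/ and viewed, at most 14 in all, crops included, and the job is handed in when it is done.

Besides the shell and the picture viewer there is one more tool, called by a JSON object that holds its "op" and its "data". apply_moves: Moves the arm, as the interface text tells. Its arguments: {"type":"object","properties":{"deltas":{"type":"array"},"grip_force":{"type":"number"}},"required":["deltas"]}

```bash
ls; mkdir -p pics; cat > h.py <<'E'
import numpy as np, cv2
from rig import r
def grab(n):
    s=r.sense(); f=r.grab_frame(n); f['s']=s; return f
def pose(f):
    if 'eye' in f: return np.array(f['rotation'],float).reshape(3,3) if np.size(f['rotation'])==9 else f['rotation'], np.array(f['eye'],float)
    from scipy.spatial.transform import Rotation as R
    s=f['s']; t=np.array(s['tcp_rot'],float)
    Rt=t if t.size==9 else R.from_euler('xyz',t).as_matrix()
    T=np.array(f['T_tool_cam']); return Rt.reshape(3,3)@T[:3,:3], Rt.reshape(3,3)@T[:3,3]+np.array(s['eef_pos'])
def rays(f,uv):
    K=np.array([[f['fx'],0,f['cx']],[0,f['fy'],f['cy']],[0,0,1.]])
    p=cv2.undistortPoints(np.array(uv,float).reshape(-1,1,2),K,np.array(f['dist'],float)).reshape(-1,2)
    return np.c_[p[:,0],-p[:,1],-np.ones(len(p))]
def onplane(f,uv,z):
    R,e=pose(f); d=rays(f,uv)@R.T
    return e+d*((z-e[2])/d[:,2])[:,None]
def depthpts(f):
    R,e=pose(f); h,w=f['z_map'].shape
    u,v=np.meshgrid(np.arange(w),np.arange(h))
    P=rays(f,np.c_[u.ravel(),v.ravel()])*f['z_map'].ravel()[:,None]
    return (P@R.T+e).reshape(h,w,3)
E
python3 - <<'E'
from h import *
s=r.sense();print(s)
for n in('top','scene'):
    f=grab(n);print(n,{k:v for k,v in f.items() if k not in('img','z_map','s')});cv2.imwrite(f'pics/{n}0.png',f['img']); np.save(f'{n}0.npy',depthpts(f))
E
```

```text
pics
{'clock': 0.0, 'qpos': array([-1.33544472e+00,  3.53625611e-01,  1.63418509e+00,  1.98045336e-05,
        1.15519377e+00, -2.40541161e-03]), 'qvel': array([ 0.00137695, -0.00032187, -0.00025908,  0.00065858, -0.00020297,
        0.00038386]), 'joint_efforts': array([-2.24891766e-03, -6.05249977e+01, -3.42072880e+01, -5.19710261e-05,
        9.44990607e-03, -2.45873764e-05]), 'eef_pos': array([ 147.14157484, -607.16692549,  403.95378311]), 'tcp_rot': array([-3.14018088e+00, -2.15032877e-05,  2.37748998e-01]), 'contact_force': array([0.9376617 , 0.18452732, 0.25046926]), 'wrist_torque': array([-0.02477653, -0.0476004 ,  0.01901205]), 'grasp_force': 0.0, 'opening': 0.9983629146410041}
top {'fx': 415.415644625485, 'fy': 415.415644625485, 'cx': 280.12249759119806, 'cy': 208.35513081507335, 'dist': array([0.0175442, 0.       , 0.       , 0.       , 0.       ]), 'eye': array([4.33423858e+02, 3.74208229e-01, 1.06038898e+03]), 'rotation': array([ 0.12693415, -0.0144457 , -1.58227635])}Traceback (most recent call last):
  File "<stdin>", line 4, in <module>
  File "h.py", line 22, in depthpts
    return (P@R.T+e).reshape(h,w,3)
            ~~~~~^~
ValueError: operands could not be broadcast together with shapes (235200,) (3,)
```

```bash
python3 - <<'E'
s=open('h.py').read()
a=s.index("    if 'eye'");b=s.index("    from scipy")
s=s[:a]+s[b:b+53].split('\n')[0]+"\n    if 'eye' in f: return R.from_euler('xyz',f['rotation']).as_matrix(), np.array(f['eye'],float)\n"+s[b:].split('\n',1)[1]
open('h.py','w').write(s)
E
python3 - <<'E'
from h import *
for n in('top','scene'):
    f=grab(n);cv2.imwrite(f'pics/{n}0.png',f['img']); P=depthpts(f);np.save(f'{n}0.npy',P);print(P[::80,::100,2].round(),P[::139,::186].round())
    print(f['eye'])
E
```

```text
[[-7.46e+02 -7.47e+02 -7.56e+02 -7.56e+02 -7.52e+02 -7.51e+02]
 [-1.00e+00  2.00e+00  1.00e+00  2.00e+00  3.00e+00  3.00e+00]
 [-1.00e+00  1.00e+00  1.00e+00  4.70e+01  4.00e+00  6.50e+01]
 [-3.00e+00  1.06e+03 -2.00e+00  1.00e+00  2.00e+00  1.00e+00]
 [-3.00e+00  1.00e+00  0.00e+00  1.00e+00 -3.00e+00 -0.00e+00]
 [-2.00e+00  1.00e+00  1.00e+00  3.32e+02  0.00e+00  2.00e+00]] [[[ 1.637e+03  1.243e+03 -7.460e+02]
  [ 1.650e+03  4.000e+02 -7.570e+02]
  [ 1.644e+03 -4.700e+02 -7.500e+02]
  [ 1.633e+03 -1.339e+03 -7.470e+02]]

 [[ 7.560e+02  7.040e+02  0.000e+00]
  [ 7.540e+02  2.280e+02  1.000e+00]
  [ 7.500e+02 -2.610e+02  1.000e+00]
  [ 7.460e+02 -7.510e+02 -1.000e+00]]

 [[ 4.010e+02  6.780e+02  1.000e+00]
  [ 3.950e+02  2.220e+02 -2.000e+00]
  [ 3.890e+02 -2.460e+02  1.000e+00]
  [ 3.850e+02 -7.150e+02  1.000e+00]]

 [[ 7.700e+01  6.530e+02  0.000e+00]
  [ 6.600e+01  2.150e+02  1.000e+00]
  [ 5.800e+01 -2.330e+02 -2.000e+00]
  [ 5.900e+01 -6.730e+02  1.300e+01]]]
[4.33423858e+02 3.74208229e-01 1.06038898e+03]
[[ 244.  262.  156. -229.  551.  375.]
 [ 135.  -58. -233.   18.  354.  -15.]
 [-147.   71.   -0.    1.   36.   -2.]
 [-752.    2.    2.   -0.   -1.   -5.]
 [-762. -750.   -2.   -2.   47.   -1.]
 [-757. -755.   -2.   42.   -3.    0.]] [[[ 7.890e+02 -1.587e+03  2.440e+02]
  [ 9.900e+01 -1.231e+03  1.690e+02]
  [ 2.160e+02 -6.000e+01  5.360e+02]
  [-5.940e+02  4.700e+01  4.050e+02]]

 [[ 1.032e+03 -1.093e+03 -9.000e+01]
  [ 5.260e+02 -5.380e+02 -8.000e+00]
  [ 3.000e+01 -1.440e+02 -2.000e+00]
  [-5.900e+02  2.280e+02 -5.500e+01]]

 [[ 1.275e+03 -1.100e+03 -7.460e+02]
  [ 8.360e+02 -1.100e+01 -4.000e+00]
  [ 4.690e+02  2.800e+02  1.000e+00]
  [ 8.800e+01  5.810e+02 -2.000e+00]]

 [[ 1.474e+03 -4.450e+02 -7.520e+02]
  [ 9.260e+02 -4.400e+01 -7.540e+02]
  [ 7.280e+02  5.330e+02  0.000e+00]
  [ 4.320e+02  7.800e+02  2.000e+00]]]
[1147.816556    752.66227854  979.11258414]
```

View pics/top0.png

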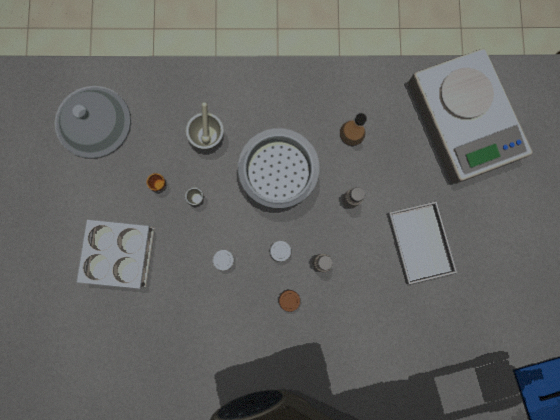

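View pics/scene0.png

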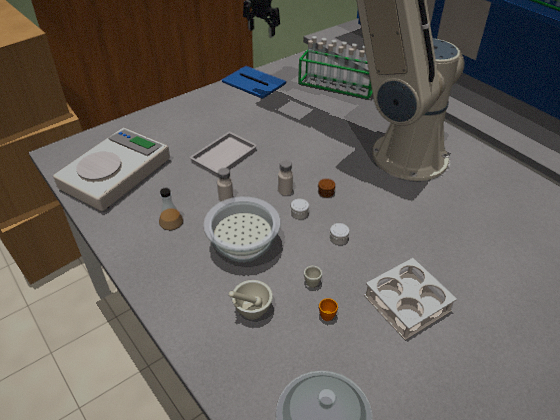

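The top view shows the tins at (223,260) and (281,251), bottles at (355,196) and (321,263), and the crucible at (195,197). The desiccator is at (279,169), the tray at (422,243), the rack at (116,254), the flask at (353,130) and the mortar at (205,130). The decoys are at (290,300) and (157,183). I'll measure these next.

```bash
python3 - <<'E'
from h import *
f=grab('top');P=depthpts(f);g=f['img']
def region(name,u,v,rad,zlo,zhi):
    m=np.zeros(P.shape[:2],np.uint8);cv2.circle(m,(u,v),rad,1,-1)
    m=((m>0)&(P[...,2]>zlo)&(P[...,2]<zhi)&(f['z_map']>0)).astype(np.uint8)
    ys,xs=np.nonzero(m)
    q=P[m>0]; c,rr=cv2.minEnclosingCircle(q[:,:2].astype(np.float32))
    print(name,len(q),'median',np.median(q,0).round(1),'mean',q.mean(0).round(1),'enc',np.round(c,1),round(rr,1));return q
region('tinA',223,260,18,26,45)
region('tinB',281,251,18,26,45)
region('botA cap',355,194,22,90,115)
region('botB cap',321,263,22,90,115)
region('cruc',195,197,14,30,55)
region('desic flange',279,169,48,80,96)
region('desic plate',279,169,30,40,56)
region('flask',355,128,22,15,130)
region('mortar',205,128,28,40,110)
q=region('rack',116,254,55,42,58);print(cv2.minAreaRect(q[:,:2].astype(np.float32)))
q=region('tray',422,243,60,12,27);print(cv2.minAreaRect(q[:,:2].astype(np.float32)))
print(cv2.boxPoints(cv2.minAreaRect(q[:,:2].astype(np.float32))))
# rack hole contours, tray corners by image colour
for nm,(x0,x1,y0,y1),z in (('rack',(70,165,210,300),50),('tray',(380,465,195,290),20)):
    c=g[y0:y1,x0:x1].copy(); cv2.imwrite(f'pics/{nm}1.png',cv2.resize(c,None,fx=5,fy=5,interpolation=cv2.INTER_CUBIC))
    gr=cv2.cvtColor(c,cv2.COLOR_BGR2GRAY); t,b=cv2.threshold(gr,0,255,cv2.THRESH_OTSU)
    cs,_=cv2.findContours(b,cv2.RETR_EXTERNAL,cv2.CHAIN_APPROX_NONE);k=max(cs,key=cv2.contourArea)
    W=onplane(f,k.reshape(-1,2)+[x0,y0],z)[:,:2].astype(np.float32);print(nm,t,cv2.minAreaRect(W))
E
```

```text
tinA 345 median [438.4 124.8  34.9] mean [438.9 124.6  34.8] enc [438.7 124.6] 25.6
tinB 332 median [458.7 -15.7  34.8] mean [459.3 -15.6  34.7] enc [459.4 -15.9] 25.5
botA cap 175 median [ 587.4 -195.4  102.8] mean [ 587.5 -195.8  102.3] enc [ 588.  -196.8] 17.3
botB cap 174 median [ 428.6 -116.2  102.9] mean [ 429.4 -116.4  102.7] enc [ 429.6 -116.7] 17.3
cruc 96 median [597.7 199.2  41.4] mean [597.1 197.3  40. ] enc [596.7 196.4] 22.3
desic flange 1891 median [655.3 -12.1  88.2] mean [655.3 -12.2  88.2] enc [656.4 -12.8] 97.9
desic plate 2773 median [660.6 -13.8  48.4] mean [660.5 -13.8  48.4] enc [661.  -13.6] 75.3
flask 545 median [ 755.1 -200.8   52.5] mean [ 756.5 -202.4   62.1] enc [ 763.6 -206.7] 31.1
mortar 616 median [774.2 168.4  54.8] mean [768.7 171.9  59.1] enc [763.6 170.6] 50.3
rack 2038 median [456.5 386.2  50.2] mean [456.3 386.8  50.1] enc [456.8 386.1] 104.2
((457.19793701171875, 386.67877197265625), (150.5782928466797, 149.61598205566406), 83.57899475097656)
tray 637 median [ 474.5 -388.4   19.7] mean [ 476.  -377.5   19.3] enc [ 478.1 -372.2] 109.5
((477.82269287109375, -371.9725646972656), (185.20187377929688, 125.85195922851562), 12.542262077331543)
[[ 373.7666  -330.65744]
 [ 401.09656 -453.50607]
 [ 581.8788  -413.2877 ]
 [ 554.5488  -290.43906]]
rack 122.0 ((457.4737243652344, 387.4659423828125), (149.51873779296875, 149.8091278076172), 83.62471008300781)
tray 122.0 ((478.1261901855469, -372.15081787109375), (183.241943359375, 123.05364227294922), 12.773100852966309)
```

View pics/rack1.png

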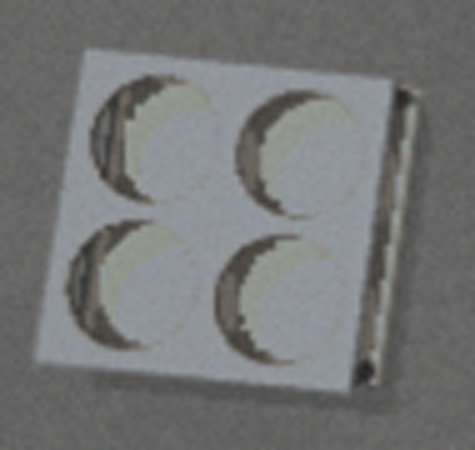

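The rack crop shows all four holes empty at crop pixels (155,140), (298,153), (133,285) and (283,300). The rack's yaw is about -0.11. I'll turn the tool to world yaw 0, so tool x is +x, tool y is -y and tool z is down, and work in those axes.

{"op": "apply_moves", "data": {"deltas": [{"claw": -1,"delta_pos": [0,0,0],"yaw": 0.119},{"claw": -1,"delta_pos": [0,0,0],"yaw": 0.119},{"claw": -1,"delta_pos": [2.84,-5.37,0],"yaw": 0},{"claw": -1,"delta_pos": [2.84,-5.37,0],"yaw": 0},{"claw": -1,"delta_pos": [2.84,-5.37,0],"yaw": 0},{"claw": -1,"delta_pos": [2.84,-5.37,0],"yaw": 0},{"claw": -1,"delta_pos": [2.84,-5.37,0],"yaw": 0},{"claw": -1,"delta_pos": [2.84,-5.37,0],"yaw": 0}], "grip_force": 30}}

```text
clock: 1.2
eef_pos: [318.2, -283.5, 404.8]
tcp_rot: [3.141, -0.001, -0.001]
contact_force: [1.0, -0.7, -0.4]
opening: 0.999
grasp_force: 0.0
```

{"op": "apply_moves", "data": {"deltas": [{"claw": -1,"delta_pos": [2.8,-5.35,0],"yaw": 0},{"claw": -1,"delta_pos": [2.8,-5.35,0],"yaw": 0},{"claw": -1,"delta_pos": [2.8,-5.35,0],"yaw": 0},{"claw": -1,"delta_pos": [2.8,-5.35,0],"yaw": 0},{"claw": -1,"delta_pos": [2.9,-5.35,0],"yaw": 0},{"claw": -1,"delta_pos": [0,0,5],"yaw": 0},{"claw": -1,"delta_pos": [0,0,5],"yaw": 0},{"claw": -1,"delta_pos": [0,0,0],"yaw": 0}]}}

```text
clock: 2.2
eef_pos: [457.2, -17.5, 302.1]
tcp_rot: [-3.141, 0.007, 0.0]
contact_force: [-0.5, 0.7, 1.0]
opening: 1.005
grasp_force: 0.0
```

```bash
cat > w.py <<'E'
import sys
from h import *
f=grab('wrist');P=depthpts(f);cv2.imwrite('pics/'+sys.argv[1]+'.png',f['img'])
print(f['s']['eef_pos'].round(1))
x0,y0,zl,zh,rad=map(float,sys.argv[2:7])
m=(np.hypot(P[...,0]-x0,P[...,1]-y0)<rad)&(P[...,2]>zl)&(P[...,2]<zh)&(f['z_map']>0)
q=P[m]
if len(q)>5:
    c,rr=cv2.minEnclosingCircle(q[:,:2].astype(np.float32));print(len(q),np.median(q,0).round(1),'enc',np.round(c,1),round(rr,1))
E
python3 w.py w1 459 -16 26 42 45
```

```text
[457.2 -17.5 302.1]
2840 [460.8 -14.5  34.8] enc [459.7 -14.2] 25.3
```

View pics/w1.png

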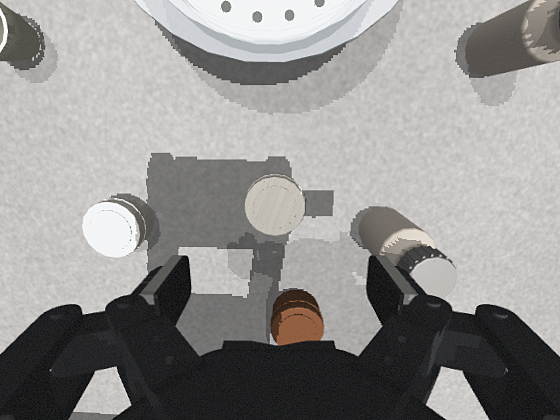

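The wrist view shows the tin centred at (275,205) and agrees with the top view to about 1.5 mm. I'll descend on (460,-15).

{"op": "apply_moves", "data": {"deltas": [{"claw": -1,"delta_pos": [0.25,-0.2,4.5],"yaw": 0},{"claw": -1,"delta_pos": [0,0,4.5],"yaw": 0},{"claw": -1,"delta_pos": [0,0,2.5],"yaw": 0},{"claw": -1,"delta_pos": [0,0,1.0],"yaw": 0},{"claw": 1,"delta_pos": [0,0,0],"yaw": 0},{"claw": 1,"delta_pos": [0,0,0],"yaw": 0},{"claw": 1,"delta_pos": [0,0,0],"yaw": 0},{"claw": 1,"delta_pos": [0,0,0],"yaw": 0}], "grip_force": 30}}

```text
clock: 3.25
eef_pos: [462.1, -15.9, 181.3]
tcp_rot: [3.141, -0.003, -0.0]
contact_force: [-0.2, -0.5, 7.4]
opening: 0.582
grasp_force: 29.7
```

{"op": "apply_moves", "data": {"deltas": [{"claw": 1,"delta_pos": [0,0,-1],"yaw": 0},{"claw": 1,"delta_pos": [0,0,-4],"yaw": 0},{"claw": 1,"delta_pos": [0,0,-5],"yaw": 0},{"claw": 1,"delta_pos": [0,0,-2],"yaw": 0},{"claw": 1,"delta_pos": [0,0,0],"yaw": 0}]}}

```text
clock: 3.88
eef_pos: [461.8, -15.8, 302.0]
tcp_rot: [3.141, -0.005, -0.0]
contact_force: [-1.4, 0.6, -0.4]
opening: 0.587
grasp_force: 31.6
```

```bash
python3 w.py w2 460 -15 60 180 45
```

```text
[461.8 -15.8 302. ]
14465 [468.7 -15.6 155.5] enc [468.9 -15. ] 44.1
```

View pics/w2.png

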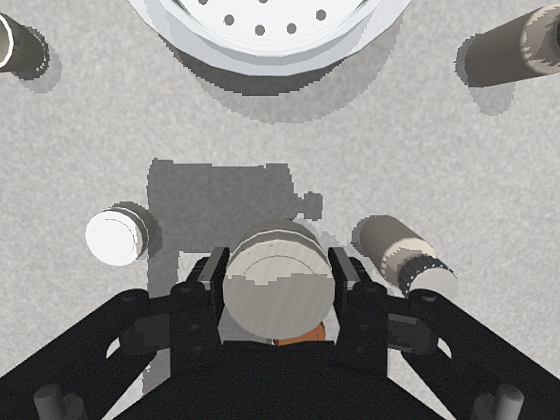

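The tin is held level at (278,280) with its underside 180.5 mm below the TCP. Now I'll carry it to the tray slot at (517,-363).

{"op": "apply_moves", "data": {"deltas": [{"claw": 1,"delta_pos": [0.9,3,0],"yaw": 0},{"claw": 1,"delta_pos": [0.9,5.8,0],"yaw": 0},{"claw": 1,"delta_pos": [0.9,5.8,0],"yaw": 0},{"claw": 1,"delta_pos": [0.9,5.8,0],"yaw": 0},{"claw": 1,"delta_pos": [0.9,5.8,0],"yaw": 0},{"claw": 1,"delta_pos": [0.9,5.8,0],"yaw": 0},{"claw": 1,"delta_pos": [0.1,2.7,0],"yaw": 0},{"claw": 1,"delta_pos": [0,0,3],"yaw": 0}]}}

```text
clock: 4.92
eef_pos: [516.5, -365.0, 269.9]
tcp_rot: [3.14, -0.002, -0.002]
contact_force: [0.6, 1.2, -1.1]
opening: 0.581
grasp_force: 31.7
```

{"op": "apply_moves", "data": {"deltas": [{"claw": 1,"delta_pos": [0,0,4],"yaw": 0},{"claw": 1,"delta_pos": [0,0,2],"yaw": 0},{"claw": 1,"delta_pos": [0,0,0.8],"yaw": 0},{"claw": 1,"delta_pos": [0,0,0],"yaw": 0}]}}

```text
clock: 5.42
eef_pos: [516.4, -362.6, 201.7]
tcp_rot: [-3.141, 0.0, 0.0]
contact_force: [-0.4, 0.1, -1.2]
opening: 0.581
grasp_force: 31.7
```

Ease down about 18 mm to contact.

{"op": "apply_moves", "data": {"deltas": [{"claw": 1,"delta_pos": [0,0,0.8],"yaw": 0},{"claw": 1,"delta_pos": [0,0,0.4],"yaw": 0},{"claw": 1,"delta_pos": [0,0,0.2],"yaw": 0},{"claw": 1,"delta_pos": [0,0,0.2],"yaw": 0},{"claw": 1,"delta_pos": [0,0,0],"yaw": 0}]}}

```text
clock: 6.05
eef_pos: [516.2, -362.8, 185.6]
tcp_rot: [-3.142, 0.0, -0.0]
contact_force: [0.6, 0.6, -2.1]
opening: 0.584
grasp_force: 31.7
```

{"op": "apply_moves", "data": {"deltas": [{"claw": 1,"delta_pos": [0,0,0.1],"yaw": 0},{"claw": 1,"delta_pos": [0,0,0.05],"yaw": 0},{"claw": 1,"delta_pos": [0,0,0],"yaw": 0}]}}

```text
clock: 6.42
eef_pos: [516.2, -362.8, 184.4]
tcp_rot: [3.142, -0.0, -0.0]
contact_force: [-1.4, 0.6, 2.3]
opening: 0.583
grasp_force: 32.0
```

{"op": "apply_moves", "data": {"deltas": [{"claw": 1,"delta_pos": [0,0,0.05],"yaw": 0},{"claw": 1,"delta_pos": [0,0,0],"yaw": 0}]}}

```text
clock: 6.68
eef_pos: [516.2, -362.8, 184.4]
tcp_rot: [3.142, -0.0, -0.0]
contact_force: [-1.7, 2.0, 9.3]
opening: 0.584
grasp_force: 32.4
```

Contact at 9 N. Release partly, rise, and go to tin_a.

{"op": "apply_moves", "data": {"deltas": [{"claw": -0.3,"delta_pos": [0,0,0],"yaw": 0},{"claw": -0.5,"delta_pos": [0,0,0],"yaw": 0},{"claw": -0.5,"delta_pos": [0,0,0],"yaw": 0},{"claw": -0.5,"delta_pos": [0,0,-2],"yaw": 0},{"claw": -0.5,"delta_pos": [0,0,-5],"yaw": 0},{"claw": -1,"delta_pos": [0,0,-5],"yaw": 0},{"claw": -1,"delta_pos": [-0.6,-3,0],"yaw": 0},{"claw": -1,"delta_pos": [-0.9,-5.8,0],"yaw": 0}]}}

```text
clock: 7.68
eef_pos: [501.5, -275.2, 306.1]
tcp_rot: [3.139, -0.004, -0.002]
contact_force: [0.5, 0.4, 0.0]
opening: 0.998
grasp_force: 0.0
```

{"op": "apply_moves", "data": {"deltas": [{"claw": -1,"delta_pos": [-0.9,-5.8,0],"yaw": 0},{"claw": -1,"delta_pos": [-0.9,-5.8,0],"yaw": 0},{"claw": -1,"delta_pos": [-0.9,-5.8,0],"yaw": 0},{"claw": -1,"delta_pos": [-0.9,-5.8,0],"yaw": 0},{"claw": -1,"delta_pos": [-0.9,-5.8,0],"yaw": 0},{"claw": -1,"delta_pos": [-0.9,-5.8,0],"yaw": 0},{"claw": -1,"delta_pos": [-0.8,-5.2,0],"yaw": 0},{"claw": -1,"delta_pos": [0,0,0],"yaw": 0}]}}

```text
clock: 8.68
eef_pos: [438.9, 128.1, 305.0]
tcp_rot: [-3.141, -0.002, 0.004]
contact_force: [-0.2, -0.5, 0.8]
opening: 1.002
grasp_force: 0.0
```

```bash
python3 w.py w3 439 125 26 42 45
```

```text
[438.9 128.1 305. ]
2758 [440.2 126.4  34.8] enc [438.8 126.6] 25.5
```

{"op": "apply_moves", "data": {"deltas": [{"claw": -1,"delta_pos": [0.05,0.2,4.5],"yaw": 0},{"claw": -1,"delta_pos": [0,0,4.5],"yaw": 0},{"claw": -1,"delta_pos": [0,0,2.5],"yaw": 0},{"claw": -1,"delta_pos": [0,0,0.9],"yaw": 0},{"claw": 1,"delta_pos": [0,0,0],"yaw": 0},{"claw": 1,"delta_pos": [0,0,0],"yaw": 0},{"claw": 1,"delta_pos": [0,0,0],"yaw": 0},{"claw": 1,"delta_pos": [0,0,0],"yaw": 0}], "grip_force": 30}}

```text
clock: 9.72
eef_pos: [440.4, 123.2, 181.0]
tcp_rot: [-3.141, -0.002, 0.0]
contact_force: [-0.3, -3.5, 8.4]
opening: 0.584
grasp_force: 30.4
```

{"op": "apply_moves", "data": {"deltas": [{"claw": 1,"delta_pos": [0,0,-1],"yaw": 0},{"claw": 1,"delta_pos": [0,0,-4],"yaw": 0},{"claw": 1,"delta_pos": [0,0,-5],"yaw": 0},{"claw": 1,"delta_pos": [0,0,-4],"yaw": 0},{"claw": 1,"delta_pos": [0,3,0],"yaw": 0},{"claw": 1,"delta_pos": [0,5.5,0],"yaw": 0},{"claw": 1,"delta_pos": [0,5.5,0],"yaw": 0},{"claw": 1,"delta_pos": [0,5.5,0],"yaw": 0}]}}

```text
clock: 10.72
eef_pos: [439.4, -73.2, 320.8]
tcp_rot: [3.141, -0.002, 0.0]
contact_force: [0.5, -0.6, -0.9]
opening: 0.584
grasp_force: 31.8
```

{"op": "apply_moves", "data": {"deltas": [{"claw": 1,"delta_pos": [0,5.5,0],"yaw": 0},{"claw": 1,"delta_pos": [0,5.5,0],"yaw": 0},{"claw": 1,"delta_pos": [0,5.5,0],"yaw": 0},{"claw": 1,"delta_pos": [0,5.5,0],"yaw": 0},{"claw": 1,"delta_pos": [0,5.5,0],"yaw": 0},{"claw": 1,"delta_pos": [0,3.5,0],"yaw": 0},{"claw": 1,"delta_pos": [0,0,0],"yaw": 0}]}}

```text
clock: 11.6
eef_pos: [439.4, -383.8, 320.6]
tcp_rot: [3.14, -0.001, -0.003]
contact_force: [-0.1, 0.0, -1.0]
opening: 0.585
grasp_force: 31.8
```

```bash
python3 w.py w4 517 -363 26 45 40
```

```text
[ 439.4 -383.8  320.6]
3081 [ 513.1 -363.    37.9] enc [ 512.7 -362.9] 25.8
```

View pics/w4.png

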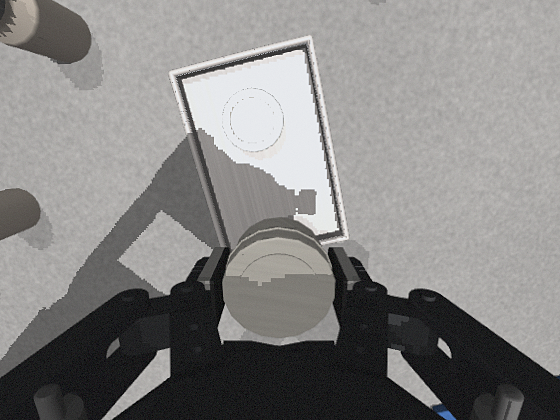

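The first tin sits flat in the tray at (252,120), with its top at 37.9 mm. Now I'll lower the second one.

{"op": "apply_moves", "data": {"deltas": [{"claw": 1,"delta_pos": [0,-0.2,4],"yaw": 0},{"claw": 1,"delta_pos": [0,0,4],"yaw": 0},{"claw": 1,"delta_pos": [0,0,3],"yaw": 0},{"claw": 1,"delta_pos": [0,0,1.2],"yaw": 0},{"claw": 1,"delta_pos": [0,0,0.6],"yaw": 0},{"claw": 1,"delta_pos": [0,0,0.4],"yaw": 0},{"claw": 1,"delta_pos": [0,0,0.2],"yaw": 0},{"claw": 1,"delta_pos": [0,0,0],"yaw": 0}]}}

```text
clock: 12.65
eef_pos: [439.8, -379.9, 186.1]
tcp_rot: [3.141, -0.0, -0.0]
contact_force: [-0.5, -0.3, -0.5]
opening: 0.585
grasp_force: 31.8
```

{"op": "apply_moves", "data": {"deltas": [{"claw": 1,"delta_pos": [0,0,0.1],"yaw": 0},{"claw": 1,"delta_pos": [0,0,0.1],"yaw": 0},{"claw": 1,"delta_pos": [0,0,0.05],"yaw": 0},{"claw": 1,"delta_pos": [0,0,0],"yaw": 0}]}}

```text
clock: 13.15
eef_pos: [439.7, -379.9, 184.0]
tcp_rot: [3.141, -0.0, -0.0]
contact_force: [-1.5, 0.9, 8.8]
opening: 0.586
grasp_force: 32.6
```

{"op": "apply_moves", "data": {"deltas": [{"claw": -0.3,"delta_pos": [0,0,0],"yaw": 0},{"claw": -0.5,"delta_pos": [0,0,0],"yaw": 0},{"claw": -0.5,"delta_pos": [0,0,0],"yaw": 0},{"claw": -0.5,"delta_pos": [0,0,-2],"yaw": 0},{"claw": -0.5,"delta_pos": [0,0,-5],"yaw": 0},{"claw": -1,"delta_pos": [0,0,-5],"yaw": 0},{"claw": -1,"delta_pos": [0,0,-5],"yaw": 0},{"claw": -1,"delta_pos": [-0.2,-4,0],"yaw": 0}]}}

```text
clock: 14.15
eef_pos: [439.0, -341.7, 359.1]
tcp_rot: [3.135, -0.008, -0.002]
contact_force: [1.3, 0.8, -0.7]
opening: 1.004
grasp_force: 0.0
```

{"op": "apply_moves", "data": {"deltas": [{"claw": -1,"delta_pos": [-0.2,-5.6,0],"yaw": 0},{"claw": -1,"delta_pos": [-0.2,-5.6,0],"yaw": 0},{"claw": -1,"delta_pos": [-0.2,-5.6,0],"yaw": 0},{"claw": -1,"delta_pos": [-0.2,-5.6,0],"yaw": 0},{"claw": -1,"delta_pos": [0,0,0],"yaw": 0},{"claw": -1,"delta_pos": [0,0,0],"yaw": 0}]}}

```text
clock: 14.9
eef_pos: [429.9, -115.8, 354.2]
tcp_rot: [3.141, -0.002, 0.001]
contact_force: [0.9, 0.5, 0.5]
opening: 0.995
grasp_force: 0.0
```

```bash
python3 w.py w5 429 -116 95 112 40; python3 - <<'E'
from h import *
f=grab('top');P=depthpts(f)
for x,y in((513,-363),(440,-380)):
    m=(np.hypot(P[...,0]-x,P[...,1]-y)<40)&(P[...,2]>28)&(P[...,2]<60);q=P[m]
    print(len(q),np.median(q,0).round(1),cv2.minEnclosingCircle(q[:,:2].astype(np.float32)))
E
```

```text
[ 429.9 -115.8  354.2]
1447 [ 431.2 -115.7  103.3] enc [ 429.5 -116.1] 17.8
339 [ 511.6 -361.7   37.3] ((512.3641967773438, -362.1094970703125), 25.49329376220703)
210 [ 437.5 -387.2   37.9] ((437.66790771484375, -381.67755126953125), 24.863229751586914)
```

{"op": "apply_moves", "data": {"deltas": [{"claw": -1,"delta_pos": [0,0,4],"yaw": 0},{"claw": -1,"delta_pos": [0,0,4],"yaw": 0},{"claw": -1,"delta_pos": [0,0,2],"yaw": 0},{"claw": -0.3,"delta_pos": [0,0,0.5],"yaw": 0},{"claw": 1,"delta_pos": [0,0,0],"yaw": 0},{"claw": 1,"delta_pos": [0,0,0],"yaw": 0},{"claw": 1,"delta_pos": [0,0,0],"yaw": 0},{"claw": 1,"delta_pos": [0,0,0],"yaw": 0}], "grip_force": 40}}

```text
clock: 16.0
eef_pos: [430.2, -115.9, 249.2]
tcp_rot: [3.141, -0.002, 0.0]
contact_force: [-1.5, -0.4, 6.6]
opening: 0.372
grasp_force: 39.8
```

{"op": "apply_moves", "data": {"deltas": [{"claw": 1,"delta_pos": [0,0,-1],"yaw": 0},{"claw": 1,"delta_pos": [0,0,-4],"yaw": 0},{"claw": 1,"delta_pos": [0,0,-5],"yaw": 0},{"claw": 1,"delta_pos": [0,0,-3],"yaw": 0},{"claw": 1,"delta_pos": [0.4,-3,0],"yaw": 0},{"claw": 1,"delta_pos": [0.65,-5,0],"yaw": 0},{"claw": 1,"delta_pos": [0.65,-5,0],"yaw": 0},{"claw": 1,"delta_pos": [0.65,-5,0],"yaw": 0}]}}

```text
clock: 17.0
eef_pos: [453.0, 65.8, 379.0]
tcp_rot: [-3.141, -0.001, -0.0]
contact_force: [1.2, 0.5, -1.6]
opening: 0.374
grasp_force: 40.2
```

{"op": "apply_moves", "data": {"deltas": [{"claw": 1,"delta_pos": [0.65,-5,0],"yaw": 0},{"claw": 1,"delta_pos": [0.65,-5,0],"yaw": 0},{"claw": 1,"delta_pos": [0.65,-5,0],"yaw": 0},{"claw": 1,"delta_pos": [0.65,-5,0],"yaw": 0},{"claw": 1,"delta_pos": [0.65,-5,0],"yaw": 0},{"claw": 1,"delta_pos": [0.2,-3.4,0],"yaw": 0},{"claw": 1,"delta_pos": [0,0,0],"yaw": 0},{"claw": 1,"delta_pos": [0,0,0],"yaw": 0}]}}

```text
clock: 18.0
eef_pos: [487.4, 347.7, 378.3]
tcp_rot: [3.141, 0.001, 0.0]
contact_force: [0.4, -0.4, -0.9]
opening: 0.373
grasp_force: 40.3
```

```bash
python3 w.py w6 480 350 110 260 28
```

```text
[487.4 347.7 378.3]
9712 [496.2 349.9 232. ] enc [489.2 350.6] 24.3
```

View pics/w6.png

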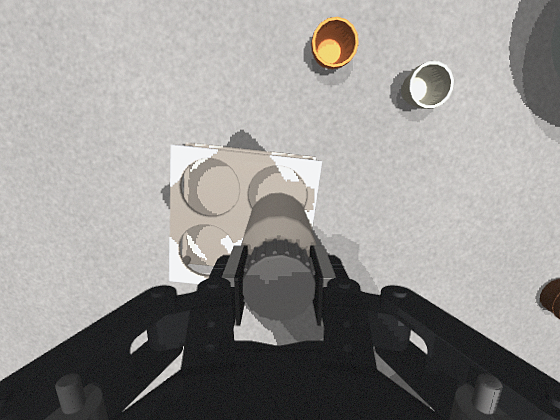

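The bottle is held by its cap at (280,285), with the rack below and its holes visible at (210,185), (275,190) and (207,248). I'll check the lean and the hole offset from depth.

```bash
python3 - <<'E'
from h import *
f=grab('wrist');P=depthpts(f)
print(f['s']['eef_pos'])
for z0 in range(135,240,10):
    m=(np.abs(P[...,0]-495)<40)&(np.abs(P[...,1]-348)<26)&(np.abs(P[...,2]-z0)<5);q=P[m]
    if len(q)>10: print(z0,len(q),'maxx',np.percentile(q[:,0],98).round(1),'y',np.percentile(q[:,1],[2,98]).round(1))
m=(np.abs(P[...,2]-50)<4)&(P[...,0]>330)&(P[...,0]<560)&(P[...,1]>280)&(P[...,1]<490)
q=P[m][:,:2].astype(np.float32);print(cv2.minAreaRect(q))
E
```

```text
[487.53129527 347.30022947 378.32490663]
135 112 maxx 508.3 y [328.  365.7]
145 161 maxx 508.3 y [327.3 365.8]
155 178 maxx 508.3 y [328.9 365.4]
165 213 maxx 508.2 y [327.8 365.9]
175 243 maxx 508.3 y [329.6 365.7]
185 277 maxx 508.3 y [328.1 365.4]
195 892 maxx 508.0 y [328.1 366.2]
205 847 maxx 504.5 y [331.3 363.1]
215 535 maxx 503.6 y [322.8 373.2]
225 1022 maxx 503.8 y [322.9 373. ]
235 4696 maxx 502.1 y [327.7 367.6]
((455.8956298828125, 387.63739013671875), (150.9943084716797, 151.60997009277344), 83.69104766845703)
```

The bottle is vertical and within 1.5 mm of the hole. Lowering it.

{"op": "apply_moves", "data": {"deltas": [{"claw": 1,"delta_pos": [0.1,-0.1,4],"yaw": 0},{"claw": 1,"delta_pos": [0,0,3],"yaw": 0},{"claw": 1,"delta_pos": [0,0,2],"yaw": 0},{"claw": 1,"delta_pos": [0,0,1.5],"yaw": 0},{"claw": 1,"delta_pos": [0,0,0.8],"yaw": 0},{"claw": 1,"delta_pos": [0,0,0.4],"yaw": 0},{"claw": 1,"delta_pos": [0,0,0.2],"yaw": 0},{"claw": 1,"delta_pos": [0,0,0],"yaw": 0}]}}

```text
clock: 19.1
eef_pos: [488.9, 349.3, 259.6]
tcp_rot: [-3.141, -0.0, -0.0]
contact_force: [0.8, -0.2, -1.2]
opening: 0.371
grasp_force: 40.3
```

{"op": "apply_moves", "data": {"deltas": [{"claw": 1,"delta_pos": [0,0,0.2],"yaw": 0},{"claw": 1,"delta_pos": [0,0,0.15],"yaw": 0},{"claw": 1,"delta_pos": [0,0,0.1],"yaw": 0},{"claw": 1,"delta_pos": [0,0,0],"yaw": 0}]}}

```text
clock: 19.6
eef_pos: [489.0, 349.4, 255.3]
tcp_rot: [-3.141, -0.001, -0.0]
contact_force: [-1.7, -0.3, 4.9]
opening: 0.368
grasp_force: 40.8
```

{"op": "apply_moves", "data": {"deltas": [{"claw": 0.0,"delta_pos": [0,0,0],"yaw": 0},{"claw": -0.3,"delta_pos": [0,0,0],"yaw": 0},{"claw": -0.3,"delta_pos": [0,0,0],"yaw": 0},{"claw": -0.3,"delta_pos": [0,0,-2],"yaw": 0},{"claw": -0.3,"delta_pos": [0,0,-4],"yaw": 0},{"claw": -1,"delta_pos": [0,0,-4],"yaw": 0},{"claw": -1,"delta_pos": [0.6,3.5,0],"yaw": 0},{"claw": -1,"delta_pos": [1,5.1,0],"yaw": 0}]}}

```text
clock: 20.6
eef_pos: [504.8, 263.2, 355.3]
tcp_rot: [-3.141, -0.001, 0.002]
contact_force: [0.4, 0.1, -0.7]
opening: 0.998
grasp_force: 0.0
```

{"op": "apply_moves", "data": {"deltas": [{"claw": -1,"delta_pos": [1,5.7,0],"yaw": 0},{"claw": -1,"delta_pos": [1,5.7,0],"yaw": 0},{"claw": -1,"delta_pos": [1,5.7,0],"yaw": 0},{"claw": -1,"delta_pos": [1,5.7,0],"yaw": 0},{"claw": -1,"delta_pos": [1,5.7,0],"yaw": 0},{"claw": -1,"delta_pos": [1,5.7,0],"yaw": 0},{"claw": -1,"delta_pos": [1.2,5.7,0],"yaw": 0},{"claw": -1,"delta_pos": [1.2,5.7,0],"yaw": 0}]}}

```text
clock: 21.6
eef_pos: [588.8, -194.8, 354.7]
tcp_rot: [-3.142, -0.0, -0.0]
contact_force: [0.8, 0.1, -0.0]
opening: 1.002
grasp_force: 0.0
```

```bash
python3 w.py w7 588 -196 95 112 40;python3 - <<'E'
from h import *
f=grab('top');P=depthpts(f)
m=(np.hypot(P[...,0]-488,P[...,1]-349)<30)&(P[...,2]>95)&(P[...,2]<140);q=P[m]
print(len(q),np.median(q,0).round(1),cv2.minEnclosingCircle(q[:,:2].astype(np.float32)))
E
```

```text
[ 588.8 -194.8  354.7]
1435 [ 590.4 -195.2  103.3] enc [ 588.9 -195.4] 17.6
199 [488.2 347.2 109. ] ((488.61505126953125, 349.34173583984375), 17.666704177856445)
```

Bottle 1 stands in the rack with its top at 109 mm. Now bottle 2.

{"op": "apply_moves", "data": {"deltas": [{"claw": -1,"delta_pos": [0,0.05,4],"yaw": 0},{"claw": -1,"delta_pos": [0,0,4],"yaw": 0},{"claw": -1,"delta_pos": [0,0,2],"yaw": 0},{"claw": -0.3,"delta_pos": [0,0,0.5],"yaw": 0},{"claw": 1,"delta_pos": [0,0,0],"yaw": 0},{"claw": 1,"delta_pos": [0,0,0],"yaw": 0},{"claw": 1,"delta_pos": [0,0,0],"yaw": 0},{"claw": 1,"delta_pos": [0,0,0],"yaw": 0}], "grip_force": 40}}

```text
clock: 22.7
eef_pos: [589.4, -193.5, 251.2]
tcp_rot: [3.141, -0.003, -0.0]
contact_force: [0.0, -1.0, 6.8]
opening: 0.369
grasp_force: 39.7
```

{"op": "apply_moves", "data": {"deltas": [{"claw": 1,"delta_pos": [0,0,-1],"yaw": 0},{"claw": 1,"delta_pos": [0,0,-4],"yaw": 0},{"claw": 1,"delta_pos": [0,0,-5],"yaw": 0},{"claw": 1,"delta_pos": [0,0,-3.5],"yaw": 0},{"claw": 1,"delta_pos": [-1,-3,0],"yaw": 0},{"claw": 1,"delta_pos": [-1.7,-5,0],"yaw": 0},{"claw": 1,"delta_pos": [-1.7,-5,0],"yaw": 0},{"claw": 1,"delta_pos": [-1.7,-5,0],"yaw": 0}]}}

```text
clock: 23.7
eef_pos: [526.8, -11.9, 385.3]
tcp_rot: [-3.141, -0.0, -0.001]
contact_force: [0.9, 1.4, -1.3]
opening: 0.371
grasp_force: 40.1
```

{"op": "apply_moves", "data": {"deltas": [{"claw": 1,"delta_pos": [-1.6,-5.3,0],"yaw": 0},{"claw": 1,"delta_pos": [-1.6,-5.3,0],"yaw": 0},{"claw": 1,"delta_pos": [-1.6,-5.3,0],"yaw": 0},{"claw": 1,"delta_pos": [-1.6,-5.3,0],"yaw": 0},{"claw": 1,"delta_pos": [-1.6,-5.3,0],"yaw": 0},{"claw": 1,"delta_pos": [-1.6,-5.3,0],"yaw": 0},{"claw": 1,"delta_pos": [-1.2,-4,0],"yaw": 0},{"claw": 1,"delta_pos": [0,0,0],"yaw": 0}]}}

```text
clock: 24.7
eef_pos: [418.8, 346.9, 385.1]
tcp_rot: [-3.141, -0.0, 0.003]
contact_force: [-0.5, -1.1, -2.4]
opening: 0.371
grasp_force: 40.2
```

{"op": "apply_moves", "data": {"deltas": [{"claw": 1,"delta_pos": [0,-0.8,0],"yaw": 0},{"claw": 1,"delta_pos": [0,0,4],"yaw": 0},{"claw": 1,"delta_pos": [0,0,2.5],"yaw": 0},{"claw": 1,"delta_pos": [0,0,0],"yaw": 0}]}}

```text
clock: 25.2
eef_pos: [419.7, 351.4, 318.3]
tcp_rot: [3.139, 0.003, -0.002]
contact_force: [0.2, 0.3, -1.2]
opening: 0.371
grasp_force: 40.3
```

```bash
python3 - <<'E'
from h import *
f=grab('wrist');P=depthpts(f)
print(f['s']['eef_pos'])
x,y=f['s']['eef_pos'][:2]
for z0 in range(75,130,15):
    m=(np.abs(P[...,0]-x)<40)&(np.abs(P[...,1]-y)<26)&(np.abs(P[...,2]-z0)<7);q=P[m]
    if len(q)>10: print(z0,len(q),'maxx',np.percentile(q[:,0],98).round(1),'y',np.percentile(q[:,1],[2,98]).round(1))
E
```

```text
[419.68778582 351.44664697 318.2585328 ]
75 171 maxx 439.9 y [330.6 368.3]
90 239 maxx 439.9 y [330.9 368.7]
105 293 maxx 440.0 y [331.1 369.1]
120 367 maxx 440.0 y [331.5 369.1]
```

{"op": "apply_moves", "data": {"deltas": [{"claw": 1,"delta_pos": [-0.1,-0.3,0],"yaw": 0},{"claw": 1,"delta_pos": [0,0,0],"yaw": 0},{"claw": 1,"delta_pos": [0,0,0],"yaw": 0}]}}

```text
clock: 25.62
eef_pos: [419.0, 355.9, 320.4]
tcp_rot: [-3.141, -0.001, -0.0]
contact_force: [0.3, 0.3, -1.0]
opening: 0.373
grasp_force: 40.3
```

Settled at (419, 356). Down about 63 mm.

{"op": "apply_moves", "data": {"deltas": [{"claw": 1,"delta_pos": [0,0,2],"yaw": 0},{"claw": 1,"delta_pos": [0,0,2],"yaw": 0},{"claw": 1,"delta_pos": [0,0,1.2],"yaw": 0},{"claw": 1,"delta_pos": [0,0,0.5],"yaw": 0},{"claw": 1,"delta_pos": [0,0,0.2],"yaw": 0},{"claw": 1,"delta_pos": [0,0,0.1],"yaw": 0},{"claw": 1,"delta_pos": [0,0,0],"yaw": 0}]}}

```text
clock: 26.5
eef_pos: [418.9, 355.8, 260.1]
tcp_rot: [-3.141, -0.0, -0.0]
contact_force: [-0.0, -1.2, -0.5]
opening: 0.367
grasp_force: 40.3
```

{"op": "apply_moves", "data": {"deltas": [{"claw": 1,"delta_pos": [0,0,0.15],"yaw": 0},{"claw": 1,"delta_pos": [0,0,0.1],"yaw": 0},{"claw": 1,"delta_pos": [0,0,0.1],"yaw": 0},{"claw": 1,"delta_pos": [0,0,0],"yaw": 0}]}}

```text
clock: 27.0
eef_pos: [419.2, 355.8, 257.2]
tcp_rot: [-3.141, -0.001, -0.0]
contact_force: [-0.8, -2.8, 9.9]
opening: 0.371
grasp_force: 41.3
```

{"op": "apply_moves", "data": {"deltas": [{"claw": 0.0,"delta_pos": [0,0,0],"yaw": 0},{"claw": -0.3,"delta_pos": [0,0,0],"yaw": 0},{"claw": -0.3,"delta_pos": [0,0,0],"yaw": 0},{"claw": -0.3,"delta_pos": [0,0,-2],"yaw": 0},{"claw": -0.3,"delta_pos": [0,0,-4],"yaw": 0},{"claw": -0.6,"delta_pos": [0,0,-4],"yaw": 0},{"claw": -0.6,"delta_pos": [4.4,3.9,0],"yaw": 0},{"claw": -0.6,"delta_pos": [4.4,3.9,0],"yaw": 0}]}}

```text
clock: 28.0
eef_pos: [507.6, 277.3, 357.1]
tcp_rot: [-3.141, -0.002, 0.002]
contact_force: [0.4, -0.3, -1.0]
opening: 0.798
grasp_force: 0.0
```

{"op": "apply_moves", "data": {"deltas": [{"claw": -0.6,"delta_pos": [4.4,3.9,0],"yaw": 0},{"claw": -0.6,"delta_pos": [4.4,4,0],"yaw": 0},{"claw": -0.6,"delta_pos": [0,0,5],"yaw": 0},{"claw": -0.6,"delta_pos": [0,0,0],"yaw": 0},{"claw": -0.6,"delta_pos": [0,0,0],"yaw": 0}]}}

```text
clock: 28.62
eef_pos: [594.7, 199.2, 307.1]
tcp_rot: [-3.141, 0.0, 0.0]
contact_force: [-0.7, -0.6, -0.3]
opening: 0.797
grasp_force: 0.0
```

```bash
python3 w.py w8 597 198 36 48 40;python3 - <<'E'
from h import *
f=grab('top');P=depthpts(f)
for x,y in((488,349),(419,356)):
  m=(np.hypot(P[...,0]-x,P[...,1]-y)<30)&(P[...,2]>95)&(P[...,2]<140);q=P[m]
  print(len(q),np.median(q,0).round(1),cv2.minEnclosingCircle(q[:,:2].astype(np.float32)))
E
```

```text
[594.7 199.2 307.1]
691 [595.  198.1  42.1] enc [596.4 198.4] 22.1
0 [nan nan nan] ((0.0, 0.0), 0.0)
0 [nan nan nan] ((0.0, 0.0), 0.0)
  return _methods._mean(a, axis=axis, dtype=dtype,
  ret = um.true_divide(
```

View pics/w8.png

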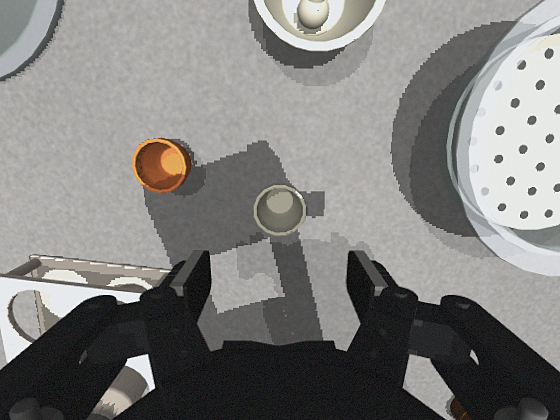

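The crucible is upright at (279,210), which is (596.5,198.4) in the world. The orange one at (161,164) is clear of the fingers. Descending.

{"op": "apply_moves", "data": {"deltas": [{"claw": -0.6,"delta_pos": [0.15,0.08,4],"yaw": 0},{"claw": -0.6,"delta_pos": [0,0,4],"yaw": 0},{"claw": -0.6,"delta_pos": [0,0,2.5],"yaw": 0},{"claw": -0.6,"delta_pos": [0,0,1.2],"yaw": 0},{"claw": 1,"delta_pos": [0,0,0],"yaw": 0},{"claw": 1,"delta_pos": [0,0,0],"yaw": 0},{"claw": 1,"delta_pos": [0,0,0],"yaw": 0},{"claw": 1,"delta_pos": [0,0,0],"yaw": 0}], "grip_force": 25}}

```text
clock: 29.72
eef_pos: [596.9, 198.1, 190.5]
tcp_rot: [-3.141, -0.002, -0.0]
contact_force: [-0.5, 0.7, 8.2]
opening: 0.507
grasp_force: 25.9
```

{"op": "apply_moves", "data": {"deltas": [{"claw": 1,"delta_pos": [0,0,-1],"yaw": 0},{"claw": 1,"delta_pos": [0,0,-4],"yaw": 0},{"claw": 1,"delta_pos": [0,0,-5],"yaw": 0},{"claw": 1,"delta_pos": [0,0,-4],"yaw": 0},{"claw": 1,"delta_pos": [0,0,0],"yaw": 0}]}}

```text
clock: 30.35
eef_pos: [597.3, 198.2, 333.4]
tcp_rot: [-3.14, -0.006, -0.0]
contact_force: [-0.5, -1.0, -1.0]
opening: 0.508
grasp_force: 25.8
```

{"op": "apply_moves", "data": {"deltas": [{"claw": 1,"delta_pos": [1,3,0],"yaw": 0},{"claw": 1,"delta_pos": [1.4,5,0],"yaw": 0},{"claw": 1,"delta_pos": [1.4,5,0],"yaw": 0},{"claw": 1,"delta_pos": [1.4,5,0],"yaw": 0},{"claw": 1,"delta_pos": [0.9,3.1,0],"yaw": 0},{"claw": 1,"delta_pos": [0,0,0],"yaw": 0},{"claw": 1,"delta_pos": [0,0,0],"yaw": 0}]}}

```text
clock: 31.22
eef_pos: [656.7, -12.8, 328.3]
tcp_rot: [-3.141, 0.002, -0.001]
contact_force: [-0.7, 0.8, -0.2]
opening: 0.507
grasp_force: 25.9
```

```bash
python3 w.py w9 658 -13 125 180 23;python3 - <<'E'
from h import *
f=grab('top');P=depthpts(f)
for x,y in((488,349),(419,356)):
  m=(np.hypot(P[...,0]-x,P[...,1]-y)<30)&(P[...,2]>95)&(P[...,2]<140);q=P[m]
  print(len(q),np.median(q,0).round(1),cv2.minEnclosingCircle(q[:,:2].astype(np.float32)))
E
```

```text
[656.7 -12.8 328.3]
6661 [647.6 -12.9 164.9] enc [658. -13.] 23.0
199 [488.2 347.4 108.5] ((488.4201965332031, 348.9998474121094), 17.94434356689453)
202 [418.6 350.8 109. ] ((418.777099609375, 352.6687316894531), 17.275842666625977)
```

View pics/w9.png

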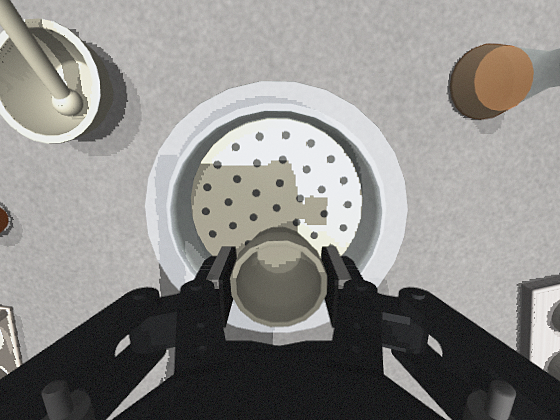

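The crucible is held level at (280,280) over the desiccator plate, and both bottle tops in the rack are at 109 mm. Lowering it.

{"op": "apply_moves", "data": {"deltas": [{"claw": 1,"delta_pos": [0.1,0,3],"yaw": 0},{"claw": 1,"delta_pos": [0,0,2.5],"yaw": 0},{"claw": 1,"delta_pos": [0,0,1.5],"yaw": 0},{"claw": 1,"delta_pos": [0,0,0.8],"yaw": 0},{"claw": 1,"delta_pos": [0,0,0.5],"yaw": 0},{"claw": 1,"delta_pos": [0,0,0.2],"yaw": 0},{"claw": 1,"delta_pos": [0,0,0],"yaw": 0}]}}

```text
clock: 32.2
eef_pos: [658.4, -13.1, 244.6]
tcp_rot: [-3.142, -0.001, -0.0]
contact_force: [-0.1, 0.4, -0.7]
opening: 0.508
grasp_force: 25.9
```

{"op": "apply_moves", "data": {"deltas": [{"claw": 1,"delta_pos": [0,0,0.3],"yaw": 0},{"claw": 1,"delta_pos": [0,0,0.15],"yaw": 0},{"claw": 1,"delta_pos": [0,0,0.1],"yaw": 0},{"claw": 1,"delta_pos": [0,0,0.1],"yaw": 0},{"claw": 1,"delta_pos": [0,0,0],"yaw": 0}]}}

```text
clock: 32.83
eef_pos: [658.4, -13.1, 238.5]
tcp_rot: [3.142, -0.001, -0.0]
contact_force: [-2.2, -0.3, 6.8]
opening: 0.509
grasp_force: 26.3
```

Contact. Release, then rise and back away so the top camera can see everything.

{"op": "apply_moves", "data": {"deltas": [{"claw": -0.2,"delta_pos": [0,0,0],"yaw": 0},{"claw": -0.4,"delta_pos": [0,0,0],"yaw": 0},{"claw": -0.4,"delta_pos": [0,0,0],"yaw": 0},{"claw": -0.4,"delta_pos": [0,0,-2],"yaw": 0},{"claw": -0.4,"delta_pos": [0,0,-5],"yaw": 0},{"claw": -0.4,"delta_pos": [0,0,-5],"yaw": 0},{"claw": -0.4,"delta_pos": [0,0,-4],"yaw": 0},{"claw": -0.4,"delta_pos": [-5,0,0],"yaw": 0}]}}

```text
clock: 33.83
eef_pos: [610.7, -13.1, 403.3]
tcp_rot: [3.141, -0.01, -0.0]
contact_force: [0.3, -0.3, -0.3]
opening: 0.698
grasp_force: 0.0
```

{"op": "apply_moves", "data": {"deltas": [{"claw": -0.4,"delta_pos": [-5,0,0],"yaw": 0},{"claw": -0.4,"delta_pos": [-5,0,0],"yaw": 0},{"claw": -0.4,"delta_pos": [-5,0,0],"yaw": 0},{"claw": -0.4,"delta_pos": [-5,0,0],"yaw": 0},{"claw": -0.4,"delta_pos": [-2,0,0],"yaw": 0},{"claw": -0.4,"delta_pos": [0,0,0],"yaw": 0},{"claw": -0.4,"delta_pos": [0,0,0],"yaw": 0}]}}

```text
clock: 34.7
eef_pos: [389.6, -13.1, 398.5]
tcp_rot: [3.142, -0.002, -0.0]
contact_force: [-0.1, -0.1, -0.5]
opening: 0.7
grasp_force: 0.0
```

```bash
python3 - <<'E'
from h import *
for n in('top','scene'):
    f=grab(n);P=depthpts(f);cv2.imwrite(f'pics/{n}9.png',f['img'])
    for nm,x,y,a,b in(('cruc',658,-13,70,100),('b1',488,349,95,140),('b2',419,356,95,140),('t1',513,-363,28,60),('t2',440,-381,28,60),('flask',760,-205,15,130),('mortar',764,170,40,110)):
        m=(np.hypot(P[...,0]-x,P[...,1]-y)<(60 if nm in('flask','mortar') else 30))&(P[...,2]>a)&(P[...,2]<b);q=P[m]
        if len(q)>5: print(n,nm,len(q),np.median(q,0).round(1),cv2.minEnclosingCircle(q[:,:2].astype(np.float32)))
E
```

```text
top cruc 135 [664.6 -13.9  87.4] ((657.540283203125, -15.034303665161133), 21.805356979370117)
top b1 201 [488.2 347.7 109. ] ((488.4675598144531, 349.6380920410156), 17.636844635009766)
top b2 204 [418.6 351.  108.9] ((419.0141906738281, 352.97857666015625), 17.43402862548828)
top t1 342 [ 511.5 -361.7   37.5] ((512.5189208984375, -362.5674743652344), 25.700632095336914)
top t2 362 [ 437.5 -378.2   37.6] ((436.7994384765625, -379.89385986328125), 26.124874114990234)
top flask 540 [ 755.5 -200.9   52.3] ((761.88671875, -205.10797119140625), 31.722871780395508)
top mortar 614 [774.3 168.7  54.8] ((762.269775390625, 169.37428283691406), 49.88271713256836)
scene cruc 197 [659.6 -16.6  81.6] ((658.3612670898438, -14.428820610046387), 24.435688018798828)
scene b1 173 [493.4 351.4 106.6] ((490.8854675292969, 347.9632568359375), 17.75844955444336)
scene b2 175 [424.  354.3 106.4] ((421.417236328125, 351.8146667480469), 19.338890075683594)
scene t1 143 [ 518.5 -360.2   34.3] ((515.2798461914062, -363.31842041015625), 28.432039260864258)
scene t2 130 [ 442.6 -377.5   34.1] ((439.9507751464844, -380.9756164550781), 28.96124267578125)
scene flask 546 [ 772.2 -194.9   50.7] ((769.9080810546875, -200.29196166992188), 30.63894271850586)
scene mortar 655 [768.2 170.9  52.7] ((766.0214233398438, 167.01051330566406), 51.67094421386719)
```

View pics/scene9.png

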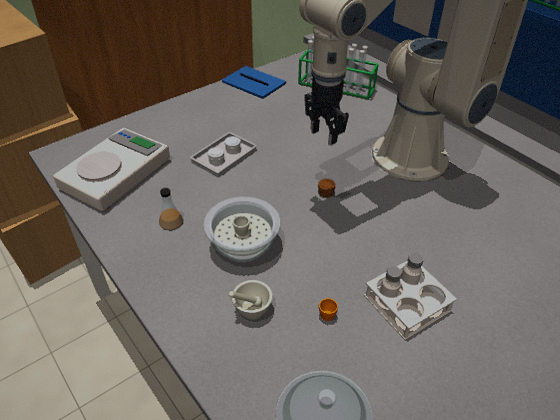

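View pics/top9.png

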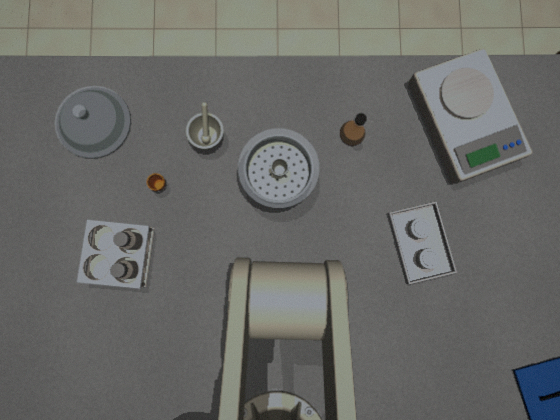

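The scene view shows both tins flat in the tray at (217,157) and (233,145), both bottles upright in separate rack holes at (393,275) and (414,265), and the crucible on the plate at (241,227). The top view agrees, and the flask and mortar have not moved.

```bash
python3 -c "
from rig import r
print(r.sign_off())"
```

```text
the job is handed in; nothing more can be done
None
```

I handed the job in at about 35 s: both tins are flat in the tray, both bottles stand in their own rack holes, the crucible is on the desiccator plate, and the final pictures show the flask and mortar unmoved.

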